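# Flip the status flag of the full sample rack

## Robot

A 6-joint arm with a two-finger parallel gripper is mounted at the origin on the work surface. World frame = base frame: x ahead of the robot, y to its left, z up, the work surface at z = 0. Lengths are in m, angles in rad, forces in N, time in s.
With the tool pointing down it reaches from about 0.35 to 0.975 m from the base axis. Payload 4.9 kg.
Tool frame: the origin (TCP) lies at the very end of the fingers, on their centre line; the grasp point (between the pads) lies 19 mm behind it; z points along the fingers, y is the direction in which the jaws open and shut (so a half turn about z gives the same grasp; the last joint's range is limited). The gripper opens to 85 mm and grips with 20 to 120 N. Pads are 22 mm wide; open, the fingers measure 114 mm over their backs; the gripper's body (76 mm by 85 mm) begins 54 mm behind the grasp point. The pads swing forward as they close: fully open they stand 13 mm farther back than shut.
Start: joints at [-1.376, 0.053, 1.613, -0, 1.476, -0.119], TCP at [0.193, -0.594, 0.231] pointing down, gripper open.
Joint ranges: [-3.01, 3.01], [-1.01, 2.22], [0.06, 2.58], [-1.02, 4.17], [0.09, 2.62], [-3.14, 3.14]. Speed limits (rad/s): [2.57, 2.57, 3.14, 3.14, 3.14, 3.14].

## Interface

Orientations are given as [roll, pitch, yaw] about the fixed x, y, z axes, in that order (R = Rz(yaw) Ry(pitch) Rx(roll)).
In Python, from station import ctrl, grab_frame, hand_in gives the robot as it stands. The module is installed in compiled form; this text tells all that it offers.
- The arm moves only by the tool servo_tool, never from a script. Its argument "series" is one flat list of numbers, 5 for each row, row after row: the shift along the tool's x, y, z in m, then the turn about the tool's z in degrees, then the finger opening in m, from 0 to 0.0854. A call has exactly 5 rows; each row is the pose to reach, as a shift and turn from the pose commanded when the call began, along the tool's axes at that moment; what a row does not reach only later rows make up. A row lasts 1/12 s, in which the tool goes at most 41.7 mm and 7.16 degrees, less where a joint would pass 70% of its speed; a pose out of reach is approached as far as the arm can. A call with a gripper value outside its range is refused whole. The fingers move at their own pace and stop on an object; "force" is the grip in N (left out, the last holds). Time passes only in rows, so rows that repeat a pose let the fingers close, or fill a call up. It gives the time, the measured TCP pose, the force and the opening at its end, in the units of the state.
- ctrl.get_obs(): the state, without advancing time (a new reading comes with each control period).
- grab_frame(name): name is "scene" or "top" or "wrist"; returns a dict with "color" (400x640x3 uint8, red, green, blue), "range_z" (400x640 float32, m along the optical axis (not along the pixel's ray), 0 where there is no reading), "K" (3x3 intrinsics, pixels), "rvec" (rotation vector, rad) and "tvec" (3), from world to camera coordinates, as OpenCV has them. Camera axes: x right, y down, z forward; pixel columns grow to the right and rows downward; lengths in m; the calibration is good to about 2 mm. A picture is of the moment at which its call begins.
- hand_in(): hands the job in, once; it reports no verdict.
The state is a dict: "time": time; "q": joint angles; "joint_vel": joint speeds; "tau": joint torques, N m; "ee_pos": TCP position; "tool_rot": TCP orientation; "force": force on the tool from outside, world axes, zero at the start; "ft_torque": the same for the moment, N m; "gripper_width": finger opening in m.
Only numpy, scipy, OpenCV 4.12 (cv2) and the standard library are available. Lean on these libraries where they do the work, as an engineer would, in place of code of your own. Each camera call takes 0.05 s, during which the arm holds its last target.

## Task

The rack with all six holes filled with tubes is ready to go: with a fingertip, turn the flag hinged along its edge up and right over, gently, until it lies flat on the rack's deck and shows its solid dot instead of the open ring. Only push the flag, do not pinch it, and do not lift, tip or drag the rack by it. Leave the part-filled rack with its flag as it is, and leave the tubes, the specimen pot and the label roll where they are.

Things in the scene. Friction and masses are not known exactly. Their poses are not given: they have to be found in the camera images.
- full_rack: The rack with tubes in all six holes (two rows of three). Folded steel, 180 mm deep (x) by 140 mm wide (y), 0.85 kg, loose on the trolley top; may be the nearer or the farther one. Origin: centre of its underside; x from its flag side to its tube side, roughly to the robot's left, z up. Flag side, x = -90 to -10 mm: flat steel deck, top 58 mm up. Tube side, x = -9 to 89 mm: white foam block with the holes, top 62 mm up.
- full_rack_hinge (a point): Middle of the hinge axis of the full rack's flag, 94 mm from the rack's centre, 66 mm above the trolley top. Fixed to the rack and turned like it: x towards the tubes, y along the hinge, z up. Two steel lugs at y = +-53 mm rise 6 mm above the axis; two short steel rests reach 18 mm out under the flag at y = +-38 mm.
- full_flag (a joint): Hinge angle of the full rack's flag, rad. 0: level, sticking out beyond the rack (its -x) with free space below, open ring up. 1.57: upright. 3.14: flat over the deck on rubber bumpers, solid dot up. Stops at 0 and 3.14; starts at 0 to 0.3. A friction hinge: it stays at any angle it is left at and does not fall over by itself; about 1 N at the tab turns it.
- full_flag_edge (a point): Middle of the outer end of the full rack's flag, half-way through its thickness, 82 mm from the hinge axis; turns with the flag. The flag is a white plastic plate 4 mm thick: 90 mm wide out to 62 mm from the hinge axis, then a finger tab 44 mm wide up to this end.
- part_rack: The other rack, of the same make and sizes, with its like flag, but with tubes in only two of its six holes. Origin and axes as for the full rack.
- part_flag (a joint): Hinge angle of the part-filled rack's flag; sizes, values and friction as for the full rack's. Starts at 0 to 0.3, open ring up.
- part_flag_edge (a point): Middle of the outer end of the part-filled rack's flag, 82 mm from its hinge axis; turns with that flag.
- tube0_mid (a point): Centre of a loose capped sample tube (13 mm across, 104 mm tall, cap 16 mm across) standing 40 mm deep in a hole of the full rack, its cap top 126 mm above the trolley top. z along the tube.
- tube1_mid (a point): Centre of a loose capped sample tube (13 mm across, 104 mm tall, cap 16 mm across) standing 40 mm deep in a hole of the full rack, its cap top 126 mm above the trolley top. z along the tube.
- tube2_mid (a point): Centre of a loose capped sample tube (13 mm across, 104 mm tall, cap 16 mm across) standing 40 mm deep in a hole of the full rack, its cap top 126 mm above the trolley top. z along the tube.
- tube3_mid (a point): Centre of a loose capped sample tube (13 mm across, 104 mm tall, cap 16 mm across) standing 40 mm deep in a hole of the full rack, its cap top 126 mm above the trolley top. z along the tube.
- tube4_mid (a point): Centre of a loose capped sample tube (13 mm across, 104 mm tall, cap 16 mm across) standing 40 mm deep in a hole of the full rack, its cap top 126 mm above the trolley top. z along the tube.
- tube5_mid (a point): Centre of a loose capped sample tube (13 mm across, 104 mm tall, cap 16 mm across) standing 40 mm deep in a hole of the full rack, its cap top 126 mm above the trolley top. z along the tube.
- tube6_mid (a point): Centre of a loose capped sample tube (13 mm across, 104 mm tall, cap 16 mm across) standing 40 mm deep in a hole of the part-filled rack, its cap top 126 mm above the trolley top. z along the tube.
- tube7_mid (a point): Centre of a loose capped sample tube (13 mm across, 104 mm tall, cap 16 mm across) standing 40 mm deep in a hole of the part-filled rack, its cap top 126 mm above the trolley top. z along the tube.
- pot_mid (a point): Centre of a loose lidded specimen pot, 52 mm across, 70 mm tall, beside the racks.
- roll_mid (a point): Centre of a loose roll of paper labels lying flat, 72 mm across, 30 mm tall, beside the racks.

How it is judged:
By the outcome, as a careful person would: the job done as asked, in the order asked, and still so for the second after the job is handed in, with the robot touching nothing.
It also fails if it takes over 40 s, if anything falls off the work surface, if the arm or the gripper's body presses on something with over 40 N, if the wrist force passes 120 N, or if a joint passes its speed limit or range.

## Working session

There is one attempt and no reset: what is moved stays moved. The work goes in short steps, Python scripts to look and compute and a tool call to move; the robot and the scene stay as the last step left them, time stands still between calls to the robot, and variables do not carry over. Pictures are saved under pics/ and viewed, and the job is handed in when it is done.

Besides the shell and the picture viewer there is one more tool, called after "Emit:" in YAML: its name, and indented under it one key for each argument. servo_tool: Moves the arm, as the interface text tells. Its arguments: {"type":"object","properties":{"series":{"type":"array"},"force":{"type":"number"}},"required":["series"]}

```bash
mkdir -p pics; cat > h.py <<'E'
import numpy as np, cv2
from station import ctrl, grab_frame, hand_in
def cloud(f):
    R=cv2.Rodrigues(np.array(f["rvec"],float))[0]; t=np.array(f["tvec"],float).ravel(); K=np.array(f["K"])
    z=f["range_z"]; v,u=np.mgrid[:400,:640]
    P=np.stack([(u-K[0,2])/K[0,0]*z,(v-K[1,2])/K[1,1]*z,z],-1)
    W=(P-t)@R; W[z==0]=np.nan
    return W
def save(f,n): cv2.imwrite(n,cv2.cvtColor(f["color"],cv2.COLOR_RGB2BGR))
E
python3 - <<'E'
from h import *
for n in ("scene","top"):
    f=grab_frame(n); save(f,f"pics/{n}0.png"); np.savez(f"{n}0.npz",**f)
o=ctrl.get_obs(); print(o)
E
```

```text
{'time': 0.1, 'q': array([-1.37599628e+00,  5.32838863e-02,  1.61416604e+00,  1.45554176e-05,
        1.47601545e+00, -1.19028211e-01]), 'joint_vel': array([-0.00020971, -0.00201307, -0.00384193,  0.00079891, -0.00080704,
       -0.00017204]), 'tau': array([ 2.16581925e-04, -3.94904280e+01, -3.71365857e+01, -1.59994679e-04,
        3.92736692e-03, -4.77913282e-07]), 'ee_pos': array([ 0.19281501, -0.5939139 ,  0.23018469]), 'tool_rot': array([-3.13973490e+00, -2.36765982e-04,  3.13826644e-01]), 'force': array([-0.05540989, -0.30601428, -0.47118448]), 'ft_torque': array([ 0.06925176, -0.02805008, -0.03202684]), 'gripper_width': 0.08562029821406379}
```

View pics/scene0.png

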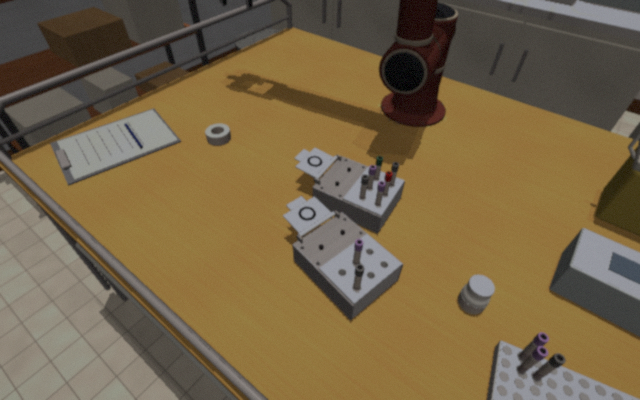

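View pics/top0.png

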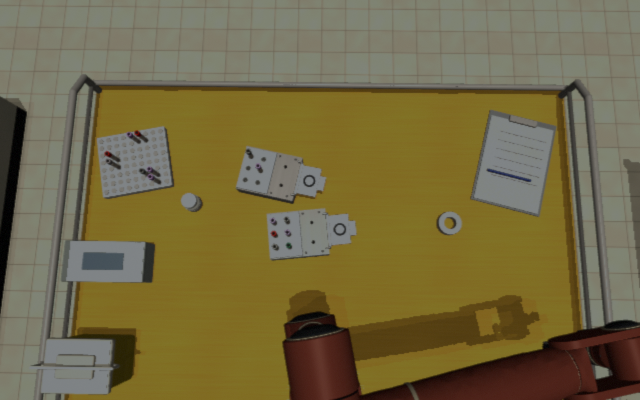

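The full rack is the one nearer the robot: its centre is at about (298,234) in the top view, and its flag's open ring at (340,229). The part-filled rack is behind it, with its ring at (309,181). Next I'll measure the poses.

```bash
python3 - <<'E'
from h import *
for n in ("top","scene"):
    f=dict(np.load(n+"0.npz")); W=cloud(f); c=f["color"].astype(int)
    hsv=cv2.cvtColor(f["color"],cv2.COLOR_RGB2HSV)
    print(n,f["K"][0,0], "cam", -cv2.Rodrigues(f["rvec"])[0].T@f["tvec"].ravel())
    m=((hsv[...,1]<90)&(W[...,2]>0.03)&(W[...,2]<0.14)).astype(np.uint8)
    k,l,s,ce=cv2.connectedComponentsWithStats(m)
    for i in range(1,k):
        if s[i,4]>200: print(i,s[i],np.nanmedian(W[l==i],0).round(3))
f=dict(np.load("top0.npz")); W=cloud(f)
for (u,v) in [(340,229),(330,218),(330,242),(350,229),(345,229),(353,229),(310,220),(310,250),(323,228),(309,181),(318,182),(322,183),(301,180)]:
    print((u,v),W[v,u].round(4))
im=cv2.resize(f["color"][130:280,210:380],None,fx=4.5,fy=4,interpolation=cv2.INTER_CUBIC)
cv2.imwrite("pics/topz.png",im[...,::-1])
f=dict(np.load("scene0.npz"));im=cv2.resize(f["color"][130:330,270:430],None,fx=4,fy=3,interpolation=cv2.INTER_CUBIC)
cv2.imwrite("pics/scz.png",im[...,::-1])
E
```

```text
top 472.74543814861227 cam [0.32019825 0.01343836 1.48740359]
1 [  61   74  531  264 8854] [0.475 0.574 0.058]
2 [  97  126   74   71 2851] [0.695 0.614 0.033]
5 [ 236  146   90   57 3318] [0.649 0.159 0.063]
7 [181 193  20  18 267] [0.566 0.42  0.069]
9 [ 267  208   89   52 3478] [0.476 0.065 0.063]
scene 364.0485525679208 cam [1.04040926 0.39642843 0.67041491]
3 [   0    0  292  400 5086] [ 0.957 -0.274  0.049]
5 [353   0  47  13 324] [-0.675 -0.518  0.048]
6 [ 438    0  202   77 6065] [-0.678  0.239  0.09 ]
11 [  283   147   122   166 11618] [0.62  0.138 0.062]
15 [ 555  228   85   98 5215] [0.421 0.598 0.09 ]
16 [461 274  34  35 826] [0.581 0.425 0.069]
17 [ 492  332  148   68 4253] [0.651 0.557 0.032]
(340, 229) [ 0.4848 -0.0374  0.0808]
(330, 218) [ 0.5191 -0.0074  0.07  ]
(330, 242) [ 0.447  -0.0081  0.0649]
(350, 229) [ 0.4852 -0.0674  0.0798]
(345, 229) [ 0.4854 -0.0526  0.0767]
(353, 229) [ 0.4861 -0.0767  0.0734]
(310, 220) [0.5139 0.0533 0.058 ]
(310, 250) [0.4223 0.0516 0.0641]
(323, 228) [0.4894 0.0134 0.0622]
(309, 181) [0.6335 0.0581 0.0672]
(318, 182) [0.6299 0.0303 0.0705]
(322, 183) [0.6255 0.018  0.0774]
(301, 180) [0.6361 0.0827 0.0684]
```

View pics/topz.png

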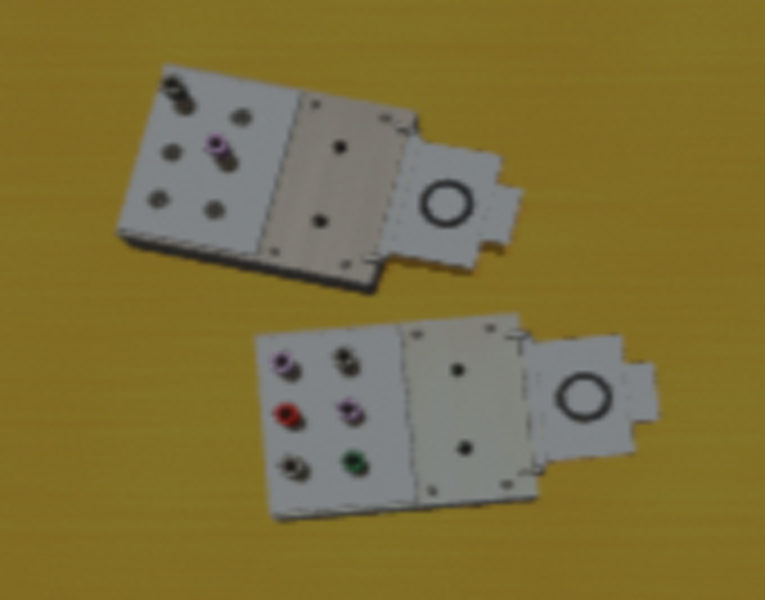

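View pics/scz.png

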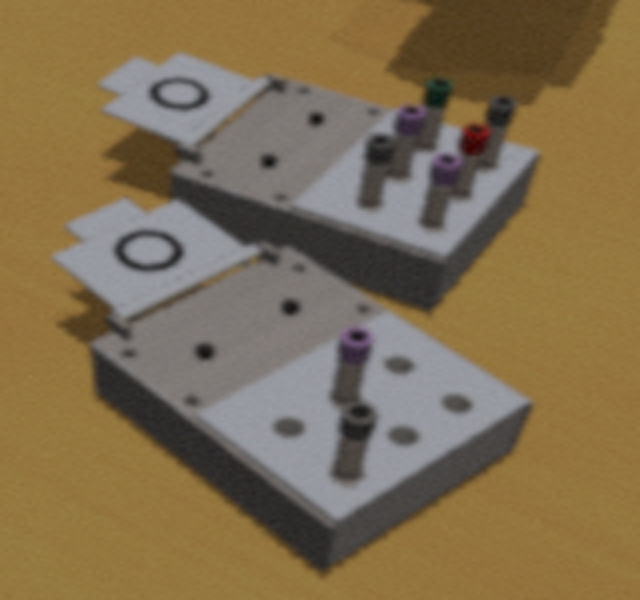

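```bash
python3 - <<'E'
from h import *
f=dict(np.load("top0.npz")); R=cv2.Rodrigues(f["rvec"])[0]; t=f["tvec"].ravel();K=f["K"]
def ray(u,v,z):
    d=R.T@np.linalg.inv(K)@[u,v,1]; c=-R.T@t; return (c+d*(z-c[2])/d[2])
cor=dict(A=(257,335,.062),B=(520,313,.058),C=(537,497,.058),D=(272,517,.062))
P={k:ray((u+.5)/4.5-.5+210,(v+.5)/4-.5+130,z) for k,(u,v,z) in cor.items()}
for k,p in P.items(): print(k,p.round(4))
tub=(P['A']+P['D'])/2; fl=(P['B']+P['C'])/2
print("len",np.linalg.norm((tub-fl)[:2]),"wid",np.linalg.norm(P['A']-P['D']),np.linalg.norm(P['B']-P['C']))
ex=(tub-fl)[:2]; ex/=np.linalg.norm(ex); ey=np.array([-ex[1],ex[0]]); yaw=np.arctan2(ex[1],ex[0])
wy=(P['B']-P['C']+P['A']-P['D'])[:2]; print("yaw",np.degrees(yaw), "yaw from width",np.degrees(np.arctan2(wy[1],wy[0]))+90)
c=((tub+fl)/2)[:2]; print("centre",c,"hinge",c-.094*ex)
h=c-.094*ex
for n in("top","scene"):
    f=dict(np.load(n+"0.npz")); W=cloud(f).reshape(-1,3); d=W[:,:2]-h
    x=d@ex;y=d@ey; hsv=cv2.cvtColor(f["color"],cv2.COLOR_RGB2HSV).reshape(-1,3)
    m=(x<-.012)&(x>-.09)&(abs(y)<.05)&(W[:,2]>.055)&(W[:,2]<.13)
    print(n,m.sum(),"min x",np.percentile(x[m],[0,1,5]),"y",y[m].min(),y[m].max())
    A=np.c_[x[m],y[m],np.ones(m.sum())]; s=np.linalg.lstsq(A,W[m,2],rcond=None); s=s[0]
    r=W[m,2]-A@s; k=abs(r)<.006; s=np.linalg.lstsq(A[k],W[m,2][k],rcond=None)[0]; print(s, "angle",np.arctan(-s[0]), k.sum(), "ztop at -.08",-.08*s[0]+s[2])
E
```

```text
A [0.5321 0.1855 0.062 ]
B [0.5519 0.0075 0.058 ]
C [ 0.4118 -0.0054  0.058 ]
D [0.3944 0.171  0.062 ]
len 0.17820711591957641 wid 0.13845099888374982 0.1406324332707165
yaw 95.98151290931415 yaw from width 95.6290365971524
centre [0.47256403 0.08965544] hinge [ 0.48235954 -0.00383278]
top 572 min x [-0.07941321 -0.07785606 -0.07354319] y -0.045262836876336136 0.04441300729444649
[-0.11105163 -0.00448142  0.06951082] angle 0.11059846042336847 552 ztop at -.08 0.07839495345938717
scene 583 min x [-0.08054279 -0.0781621  -0.07386136] y -0.045959244447275886 0.0439647825070592
[-0.11170093  0.00487888  0.06946506] angle 0.1112398084966988 581 ztop at -.08 0.07840112964810636
```

```bash
python3 - <<'E'
from h import *
f=grab_frame("wrist"); save(f,"pics/wrist0.png"); print(f["K"][0,0])
R=cv2.Rodrigues(f["rvec"])[0];print(-R.T@f["tvec"].ravel(), R[2])
f=dict(np.load("top0.npz"));im=cv2.resize(f["color"][290:400,440:640],None,fx=4,fy=4,interpolation=cv2.INTER_CUBIC)
cv2.imwrite("pics/topg.png",cv2.convertScaleAbs(im[...,::-1],alpha=1.5))
E
```

```text
314.47001993208085
[ 0.27334436 -0.56819097  0.37354395] [-0.3123138  -0.10010439 -0.94469   ]
```

View pics/wrist0.png

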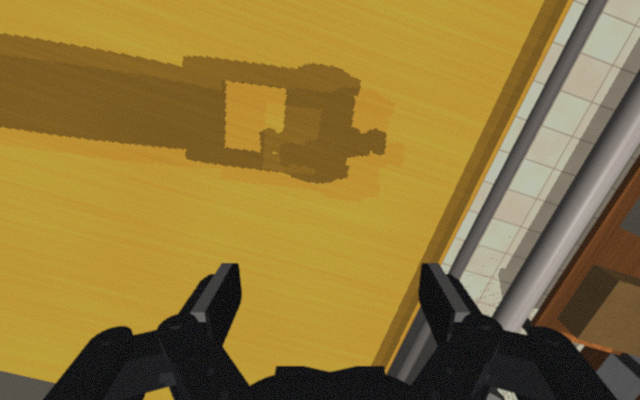

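View pics/topg.png

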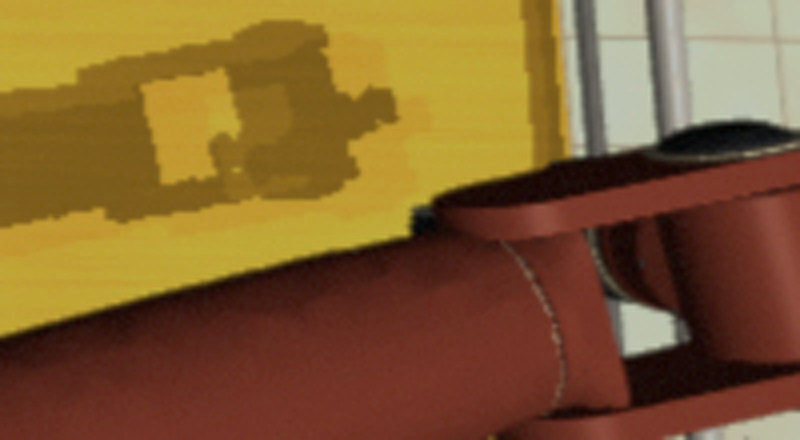

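Emit:
servo_tool:
  series: [0.03, -0.025, 0, -7, 0, 0.06, -0.05, 0, -14, 0, 0.09, -0.074, 0, -21, 0, 0.12, -0.098, 0, -28, 0, 0.15, -0.123, 0, -35, 0]
  force: 30

```text
time: 0.57
ee_pos: [0.2981, -0.4295, 0.2308]
tool_rot: [-3.141, -0.0, 0.93]
force: [1.1, -0.1, 1.0]
gripper_width: 0.0256
```

```bash
cat >> h.py <<'E'
H=np.array([0.4824,-0.0038]); YAW=np.radians(95.8); EX=np.array([np.cos(YAW),np.sin(YAW)]); EY=np.array([-EX[1],EX[0]])
from scipy.spatial.transform import Rotation as Ro
def rack(o=None):
    o=o or ctrl.get_obs(); p=np.array(o["ee_pos"]); d=p[:2]-H
    return np.r_[d@EX,d@EY,p[2]]
def goto(*wps):
    """wps (x,y,z) in hinge frame (z above table): tool shifts"""
    o=ctrl.get_obs(); R=Ro.from_euler("xyz",o["tool_rot"]).as_matrix(); p=np.array(o["ee_pos"])
    print("now rack",rack(o).round(4),"t",o["time"],"F",o["force"].round(2), "rot",o["tool_rot"].round(4))
    print("turn for tool x along EX, deg:",np.degrees(o["tool_rot"][2])-95.8)
    for w in wps:
        q=np.r_[H+EX*w[0]+EY*w[1],w[2]]; print(w,"->",(R.T@(q-p)).round(4))
E
python3 -c "
from h import *
goto((-.12,0,.2))"
```

```text
now rack [-0.4049  0.2263  0.2308] t 0.5667 F [ 1.09 -0.08  1.01] rot [-3.1412e+00 -4.0000e-04  9.3000e-01]
turn for tool x along EX, deg: -42.51578529966445
(-0.12, 0, 0.2) -> [ 0.363  -0.0257  0.031 ]
```

Emit:
servo_tool:
  series: [0.036, -0.002, 0, -7, 0, 0.072, -0.005, 0, -14, 0, 0.108, -0.007, 0, -21, 0, 0.144, -0.01, 0, -28, 0, 0.18, -0.013, 0, -35, 0]

```text
time: 0.98
ee_pos: [0.3961, -0.2779, 0.2311]
tool_rot: [3.142, -0.0, 1.541]
force: [1.4, 0.4, 0.8]
gripper_width: -0.0003
```

```bash
python3 -c "
from h import *
goto((-.12,0,.2))"
```

```text
now rack [-0.264   0.1136  0.2311] t 0.9833 F [1.35 0.41 0.79] rot [ 3.1416e+00 -1.0000e-04  1.5413e+00]
turn for tool x along EX, deg: -7.488585180087128
(-0.12, 0, 0.2) -> [0.1575 0.0938 0.0311]
```

Emit:
servo_tool:
  series: [0.032, 0.019, 0.006, -7.1, 0, 0.064, 0.038, 0.012, -7.5, 0, 0.096, 0.057, 0.018, -7.5, 0, 0.128, 0.076, 0.024, -7.5, 0, 0.15, 0.094, 0.031, -7.5, 0]

```text
time: 1.4
ee_pos: [0.4955, -0.1303, 0.2]
tool_rot: [3.141, -0.0, 1.668]
force: [-0.1, -0.5, -0.4]
gripper_width: 0.0001
```

```bash
python3 - <<'E'
from h import *
goto((-.12,0,.2),(-.12,0,.03))
f=grab_frame("wrist"); save(f,"pics/wrist1.png"); np.savez("w1.npz",**f)
f=grab_frame("scene"); cv2.imwrite("pics/scene1.png",cv2.resize(f["color"][60:310,200:440],None,fx=3,fy=2.4,interpolation=cv2.INTER_CUBIC)[...,::-1])
E
```

```text
now rack [-0.1272 -0.0003  0.2   ] t 1.4 F [-0.05 -0.5  -0.44] rot [ 3.1412e+00 -5.0000e-04  1.6681e+00]
turn for tool x along EX, deg: -0.2254582649798209
(-0.12, 0, 0.2) -> [ 0.0072 -0.0003  0.    ]
(-0.12, 0, 0.03) -> [ 0.0071 -0.0004  0.17  ]
```

View pics/wrist1.png

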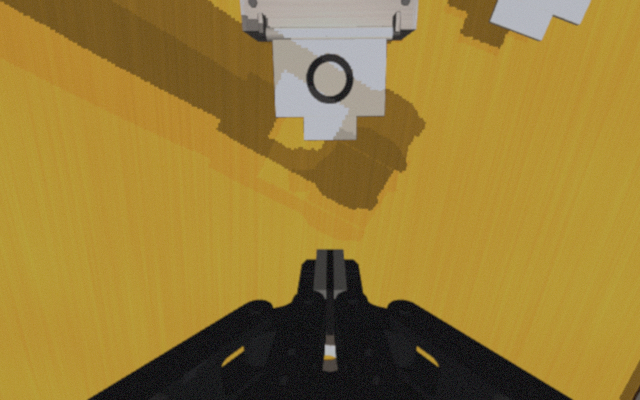

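View pics/scene1.png

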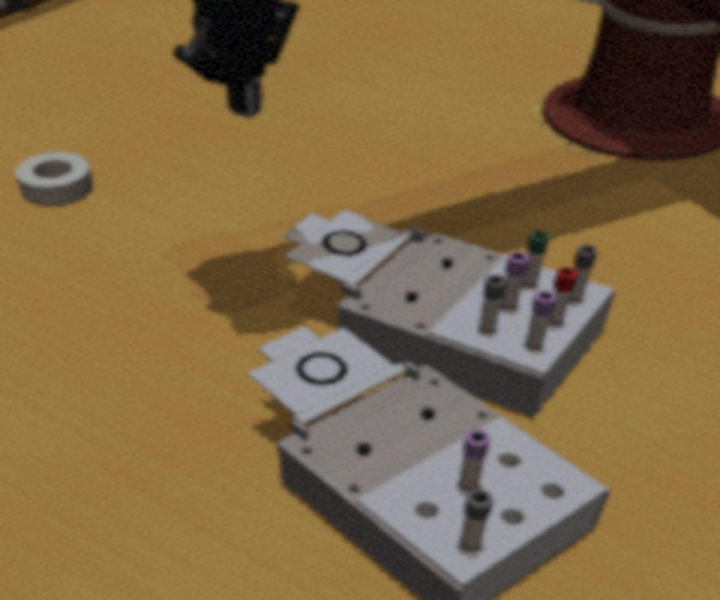

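Emit:
servo_tool:
  series: [0.001, 0, 0.04, -0.2, 0, 0.001, 0, 0.08, -0.2, 0, 0.001, 0, 0.12, -0.2, 0, 0.001, 0, 0.16, -0.2, 0, 0.001, 0, 0.16, -0.2, 0]

```text
time: 1.92
ee_pos: [0.4876, -0.1298, 0.0314]
tool_rot: [-3.127, -0.008, 1.669]
force: [-1.5, 1.1, -0.7]
gripper_width: -0.0003
```

```bash
python3 - <<'E'
from h import *
goto((-.096,0,.04))
f=grab_frame("wrist"); save(f,"pics/wrist2.png")
E
```

```text
now rack [-0.1259  0.0076  0.0314] t 1.9167 F [-1.53  1.15 -0.74] rot [-3.1266 -0.0079  1.6691]
turn for tool x along EX, deg: -0.16572570435027956
(-0.096, 0, 0.04) -> [ 0.03    0.0073 -0.0084]
```

View pics/wrist2.png

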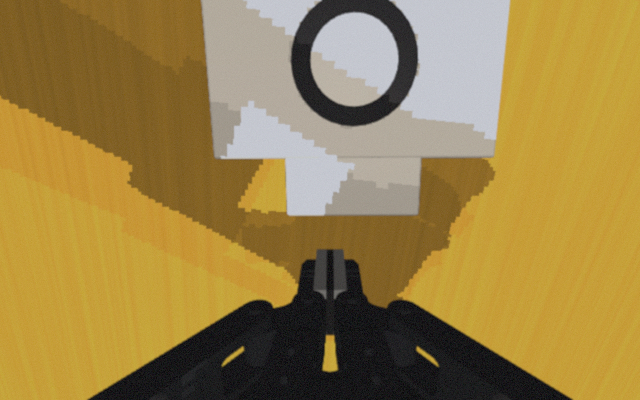

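Emit:
servo_tool:
  series: [0, 0, 0, 0, 0, 0, 0, 0, 0, 0, 0, 0, 0, 0, 0, 0, 0, 0, 0, 0, 0, 0, 0, 0, 0]

```text
time: 2.38
ee_pos: [0.4961, -0.1326, 0.0424]
tool_rot: [3.138, 0.002, 1.67]
force: [0.2, -0.1, 0.2]
gripper_width: 0.0002
```

```bash
python3 - <<'E'
from h import *
goto((-.096,0,.04)); print(ctrl.get_obs()["q"].round(3))
E
```

```text
now rack [-0.1296 -0.0006  0.0424] t 2.3833 F [ 0.23 -0.11  0.22] rot [3.1383e+00 1.8000e-03 1.6699e+00]
turn for tool x along EX, deg: -0.12211945992234519
(-0.096, 0, 0.04) -> [ 0.0336 -0.0007  0.0023]
[-0.406 -0.015  2.019  0.     1.135 -0.505]
```

Emit:
servo_tool:
  series: [0.006, 0, 0, 0, 0, 0.012, 0, 0, 0, 0, 0.018, 0, 0, 0, 0, 0.024, 0, 0, 0, 0, 0.028, 0, 0, 0, 0]

```text
time: 2.8
ee_pos: [0.4917, -0.1031, 0.0401]
tool_rot: [-3.141, -0.0, 1.671]
force: [0.1, 0.2, -0.0]
gripper_width: 0.0002
```

Emit:
servo_tool:
  series: [0, 0, 0, 0, 0, 0, 0, 0, 0, 0, 0, 0, 0, 0, 0, 0, 0, 0, 0, 0, 0, 0, 0, 0, 0]

```text
time: 3.22
ee_pos: [0.492, -0.1044, 0.0403]
tool_rot: [3.142, 0.0, 1.67]
force: [0.1, -1.9, 0.3]
gripper_width: -0.0004
```

```bash
python3 - <<'E'
from h import *
goto((-.093,0,.04))
f=grab_frame("wrist"); save(f,"pics/wrist3.png")
f=grab_frame("scene"); cv2.imwrite("pics/scene3.png",cv2.resize(f["color"][90:250,250:410],None,fx=4,fy=3.6,interpolation=cv2.INTER_CUBIC)[...,::-1])
E
```

```text
now rack [-0.1011  0.0006  0.0403] t 3.2167 F [ 0.14 -1.88  0.29] rot [3.1415e+00 1.0000e-04 1.6696e+00]
turn for tool x along EX, deg: -0.13825170220985683
(-0.093, 0, 0.04) -> [0.0081 0.0006 0.0003]
```

View pics/wrist3.png

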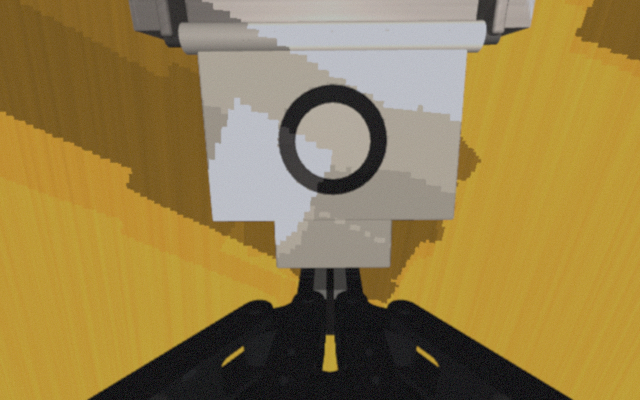

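View pics/scene3.png

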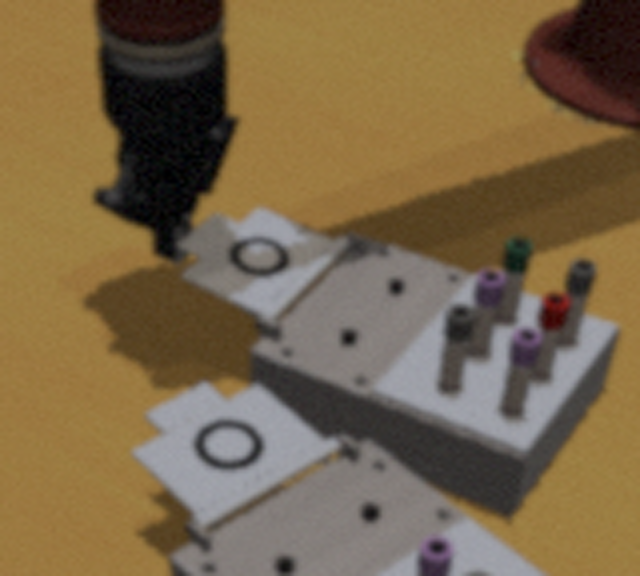

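```bash
cat >> h.py <<'E'
def prof(f,ys=.015,lo=-.13,hi=.03):
    W=cloud(f).reshape(-1,3); d=W[:,:2]-H; x=d@EX;y=d@EY
    for a in np.arange(lo,hi,.008):
        m=(x>=a)&(x<a+.008)&(abs(y)<ys)&(W[:,2]<.3)
        if m.sum()>3: print(round(a+.004,3),m.sum(),np.percentile(W[m,2],[5,50,95]).round(4))
E
python3 - <<'E'
from h import *
f=grab_frame("wrist"); prof(f)
W=cloud(f); d=W[...,:2]-H; x=d@EX;y=d@EY
m=(W[...,2]>.065)&(W[...,2]<.09)&(x<-.03)&(abs(y)<.03)&(f["color"].min(-1)>90); print("edge",np.percentile(x[m],[0,1,3]))
for v in (255,262,266,268,270,275,285,295): print(v,[ (x[v,u].round(4),y[v,u].round(4),W[v,u,2].round(4)) for u in (318,342)])
E
```

```text
-0.11 385 [0.0782 0.0901 0.0975]
-0.102 342 [0.078  0.0877 0.1049]
-0.094 2762 [0.0595 0.0788 0.1234]
-0.086 8721 [0.0849 0.1149 0.1285]
-0.078 1266 [0.0767 0.0777 0.0786]
-0.07 1597 [0.0758 0.0769 0.0779]
-0.062 1687 [0.0749 0.0759 0.0771]
-0.054 1737 [0.074  0.0751 0.0762]
-0.046 1833 [0.0737 0.0747 0.0758]
-0.038 1947 [0.073  0.0741 0.0753]
-0.03 2052 [0.072  0.0732 0.0744]
-0.022 2151 [0.0708 0.0721 0.0734]
-0.014 2237 [0.0693 0.0706 0.0719]
-0.006 2444 [0.0686 0.0698 0.0712]
0.002 2063 [0.069  0.0711 0.0724]
0.01 1869 [0.0576 0.0588 0.0599]
edge [-0.09332959 -0.08011137 -0.07879119]
255 [(np.float64(-0.0759), np.float64(0.0049), np.float64(0.0768)), (np.float64(-0.0753), np.float64(-0.0042), np.float64(0.0779))]
262 [(np.float64(-0.0787), np.float64(0.005), np.float64(0.0772)), (np.float64(-0.0784), np.float64(-0.0042), np.float64(0.0778))]
266 [(np.float64(-0.0804), np.float64(0.005), np.float64(0.0773)), (np.float64(-0.0796), np.float64(-0.0042), np.float64(0.0787))]
268 [(np.float64(-0.09), np.float64(0.0056), np.float64(0.0629)), (np.float64(-0.0902), np.float64(-0.0049), np.float64(0.0627))]
270 [(np.float64(-0.0907), np.float64(0.0056), np.float64(0.0635)), (np.float64(-0.09), np.float64(-0.0048), np.float64(0.0646))]
275 [(np.float64(-0.0904), np.float64(0.0055), np.float64(0.0679)), (np.float64(-0.0893), np.float64(-0.0047), np.float64(0.0697))]
285 [(np.float64(-0.09), np.float64(0.0052), np.float64(0.0758)), (np.float64(-0.0899), np.float64(-0.0044), np.float64(0.0759))]
295 [(np.float64(-0.0894), np.float64(0.0049), np.float64(0.0831)), (np.float64(-0.089), np.float64(-0.0041), np.float64(0.0837))]
```

Emit:
servo_tool:
  series: [0.001, 0, 0, 0, 0, 0.002, 0, 0, 0, 0, 0.003, 0, 0, 0, 0, 0.004, 0, 0, 0, 0, 0.006, 0, 0, 0, 0]

```text
time: 3.78
ee_pos: [0.4914, -0.0982, 0.0403]
tool_rot: [3.142, 0.0, 1.67]
force: [0.7, 0.4, 0.3]
gripper_width: -0.0
```

Emit:
servo_tool:
  series: [0, 0, 0, 0, 0, 0, 0, 0, 0, 0, 0, 0, 0, 0, 0, 0, 0, 0, 0, 0, 0, 0, 0, 0, 0]

```text
time: 4.2
ee_pos: [0.4915, -0.0983, 0.0404]
tool_rot: [3.142, 0.0, 1.67]
force: [0.0, 0.6, 0.8]
gripper_width: -0.0004
```

```bash
python3 - <<'E'
from h import *
goto((-.093,0,.04))
f=grab_frame("wrist"); 
W=cloud(f); d=W[...,:2]-H; x=d@EX;y=d@EY
for v in (240,256,260,264,266,268,270,275,285): print(v,[ (x[v,u].round(4),W[v,u,2].round(4)) for u in (318,342)])
E
```

```text
now rack [-0.0949  0.0005  0.0404] t 4.2 F [0.01 0.59 0.82] rot [3.1415e+00 1.0000e-04 1.6699e+00]
turn for tool x along EX, deg: -0.1204678744092007
(-0.093, 0, 0.04) -> [0.0019 0.0005 0.0004]
240 [(np.float64(-0.0638), np.float64(0.076)), (np.float64(-0.0638), np.float64(0.0759))]
256 [(np.float64(-0.0706), np.float64(0.076)), (np.float64(-0.0702), np.float64(0.0768))]
260 [(np.float64(-0.0719), np.float64(0.0768)), (np.float64(-0.0717), np.float64(0.0771))]
264 [(np.float64(-0.0733), np.float64(0.0775)), (np.float64(-0.0735), np.float64(0.0772))]
266 [(np.float64(-0.0747), np.float64(0.0765)), (np.float64(-0.0746), np.float64(0.0766))]
268 [(np.float64(-0.0755), np.float64(0.0767)), (np.float64(-0.0747), np.float64(0.078))]
270 [(np.float64(-0.0762), np.float64(0.077)), (np.float64(-0.0755), np.float64(0.0781))]
275 [(np.float64(-0.0778), np.float64(0.078)), (np.float64(-0.0768), np.float64(0.0796))]
285 [(np.float64(-0.0845), np.float64(0.0747)), (np.float64(-0.0845), np.float64(0.0748))]
```

Emit:
servo_tool:
  series: [0.002, 0, -0.002, 0, 0, 0.003, 0, -0.008, 0, 0, 0.004, 0, -0.014, 0, 0, 0.0055, 0, -0.02, 0, 0, 0.007, 0, -0.026, 0, 0]

```text
time: 4.67
ee_pos: [0.4909, -0.0912, 0.0673]
tool_rot: [3.141, 0.0, 1.67]
force: [-0.1, -0.2, -0.8]
gripper_width: -0.0002
```

```bash
cat > look.py <<'E'
from h import *
import sys
n=sys.argv[1]
goto((-.093,0,.04))
f=grab_frame("wrist"); save(f,f"pics/w_{n}.png"); prof(f)
g=grab_frame("scene"); np.savez(f"s_{n}.npz",**g); cv2.imwrite(f"pics/s_{n}.png",cv2.resize(g["color"][90:250,250:410],None,fx=4,fy=3.6,interpolation=cv2.INTER_CUBIC)[...,::-1])
E
python3 look.py a
```

```text
now rack [-0.0878  0.0003  0.0673] t 4.6667 F [-0.09 -0.23 -0.77] rot [3.1409e+00 3.0000e-04 1.6699e+00]
turn for tool x along EX, deg: -0.11982348857829095
(-0.093, 0, 0.04) -> [-0.0052  0.0003  0.0273]
-0.102 41 [0.1047 0.115  0.122 ]
-0.094 462 [0.1052 0.1164 0.1242]
-0.086 350 [0.105  0.1145 0.1346]
-0.078 5463 [0.0958 0.1197 0.1504]
-0.07 7201 [0.0948 0.1436 0.1557]
-0.062 1487 [0.0907 0.0926 0.0944]
-0.054 1456 [0.0878 0.0896 0.0913]
-0.046 1446 [0.0853 0.0869 0.0884]
-0.038 1466 [0.0826 0.0844 0.086 ]
-0.03 1473 [0.0796 0.0814 0.0832]
-0.022 1461 [0.0761 0.0783 0.0801]
-0.014 1456 [0.0725 0.0746 0.0767]
-0.006 1410 [0.0698 0.0713 0.073 ]
0.002 1364 [0.0589 0.0709 0.0723]
0.01 1306 [0.0577 0.0588 0.0599]
0.018 1418 [0.0577 0.0588 0.0599]
0.026 1516 [0.0576 0.0587 0.0599]
```

View pics/s_a.png

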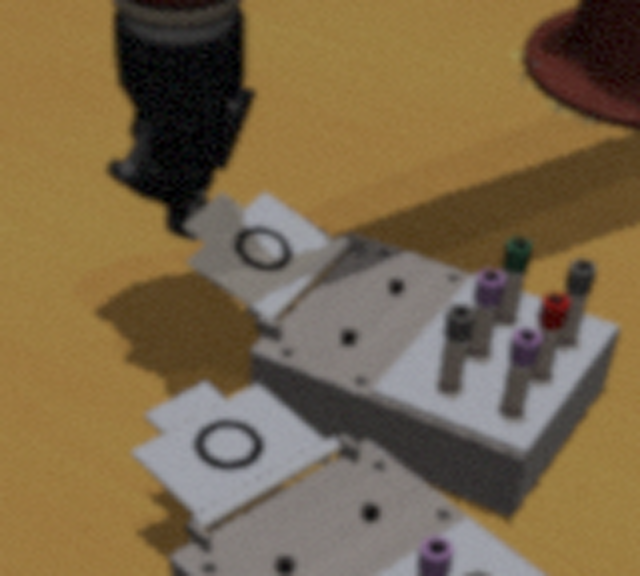

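View pics/w_a.png

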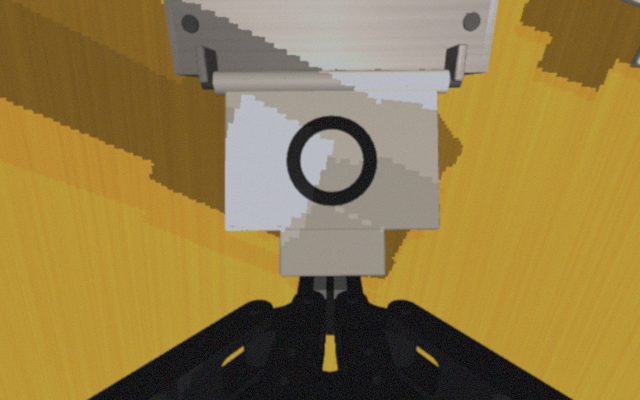

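Emit:
servo_tool:
  series: [0.002, 0, -0.006, 0, 0, 0.0045, 0, -0.012, 0, 0, 0.0075, 0, -0.018, 0, 0, 0.011, 0, -0.024, 0, 0, 0.015, 0, -0.03, 0, 0]

```text
time: 5.18
ee_pos: [0.4891, -0.0759, 0.0969]
tool_rot: [-3.141, -0.0, 1.67]
force: [-0.1, -0.6, -0.4]
gripper_width: 0.0003
```

```bash
python3 look.py b
```

```text
now rack [-0.0724  0.0006  0.0969] t 5.1833 F [-0.08 -0.6  -0.36] rot [-3.1415e+00 -1.0000e-04  1.6699e+00]
turn for tool x along EX, deg: -0.12378129109980307
(-0.093, 0, 0.04) -> [-0.0206  0.0007  0.0569]
-0.086 60 [0.1348 0.1446 0.1518]
-0.078 476 [0.1348 0.1458 0.1541]
-0.07 497 [0.1159 0.1357 0.1641]
-0.062 5787 [0.1215 0.1483 0.1802]
-0.054 7305 [0.1167 0.1726 0.1853]
-0.046 1539 [0.108  0.1116 0.1152]
-0.038 1377 [0.1013 0.1044 0.1079]
-0.03 1293 [0.0947 0.0982 0.1012]
-0.022 1205 [0.0874 0.0911 0.0943]
-0.014 1125 [0.0791 0.0834 0.0872]
-0.006 1007 [0.0716 0.0752 0.079 ]
0.002 970 [0.0586 0.0708 0.0722]
0.01 811 [0.0577 0.0588 0.06  ]
0.018 891 [0.0577 0.0587 0.0599]
0.026 937 [0.0576 0.0588 0.0599]
```

View pics/s_b.png

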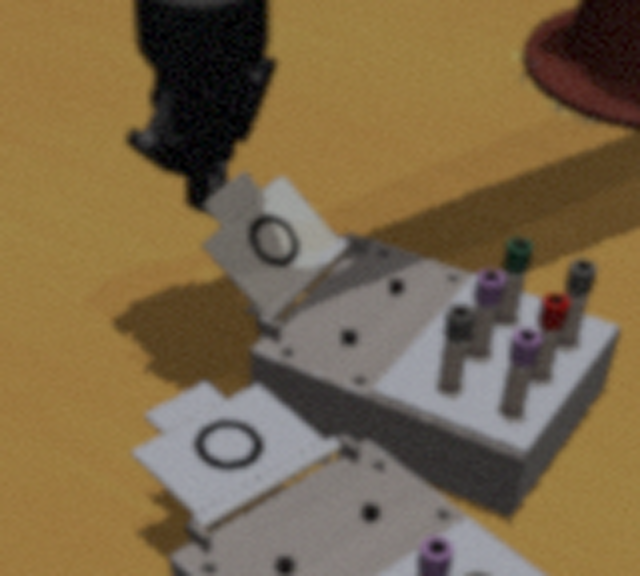

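Emit:
servo_tool:
  series: [0.006, 0, -0.006, 0, 0, 0.012, 0, -0.012, 0, 0, 0.018, 0, -0.016, 0, 0, 0.024, 0, -0.019, 0, 0, 0.03, 0, -0.021, 0, 0]

```text
time: 5.7
ee_pos: [0.4864, -0.0458, 0.118]
tool_rot: [3.141, 0.0, 1.67]
force: [0.5, -0.3, -0.6]
gripper_width: -0.0001
```

```bash
python3 look.py c
```

```text
now rack [-0.0422  0.0003  0.118 ] t 5.7 F [ 0.46 -0.34 -0.58] rot [3.1409e+00 3.0000e-04 1.6701e+00]
turn for tool x along EX, deg: -0.10950920684108212
(-0.093, 0, 0.04) -> [-0.0508  0.0003  0.078 ]
-0.054 175 [0.1558 0.1683 0.1749]
-0.046 427 [0.1558 0.1664 0.174 ]
-0.038 1053 [0.1369 0.149  0.1854]
-0.03 6613 [0.1416 0.1723 0.2021]
-0.022 7025 [0.1223 0.1916 0.2064]
-0.014 1545 [0.1021 0.1107 0.1182]
-0.006 1344 [0.0784 0.0907 0.1003]
0.002 874 [0.0585 0.0712 0.0773]
0.01 594 [0.0578 0.0589 0.0599]
0.018 589 [0.0578 0.0588 0.06  ]
0.026 648 [0.0578 0.0588 0.0599]
```

View pics/s_c.png

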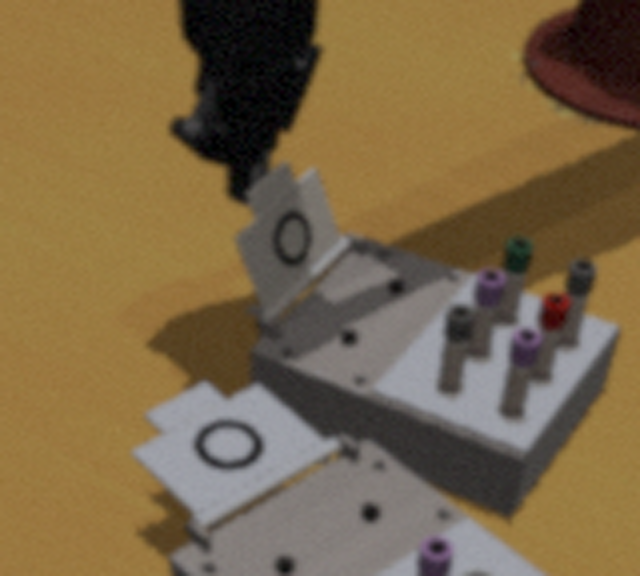

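Emit:
servo_tool:
  series: [0.007, 0, -0.002, 0, 0, 0.014, 0, -0.003, 0, 0, 0.021, 0, -0.004, 0, 0, 0.028, 0, -0.004, 0, 0, 0.035, 0, -0.004, 0, 0]

```text
time: 6.22
ee_pos: [0.4827, -0.0109, 0.1213]
tool_rot: [-3.142, 0.0, 1.67]
force: [0.2, -0.8, -0.5]
gripper_width: -0.0
```

```bash
python3 look.py d
```

```text
now rack [-0.0071  0.0004  0.1213] t 6.2167 F [ 0.19 -0.81 -0.48] rot [-3.1415  0.      1.67  ]
turn for tool x along EX, deg: -0.11495565269251529
(-0.093, 0, 0.04) -> [-0.0859  0.0006  0.0813]
-0.022 58 [-0.0006  0.0013  0.1758]
-0.014 516 [0.0007 0.1698 0.1779]
-0.006 346 [0.1591 0.1684 0.1879]
0.002 6297 [0.0705 0.1702 0.2043]
0.01 9329 [0.0602 0.1928 0.2094]
0.018 502 [0.0578 0.0589 0.0599]
0.026 506 [0.0578 0.0588 0.0599]
```

View pics/s_d.png

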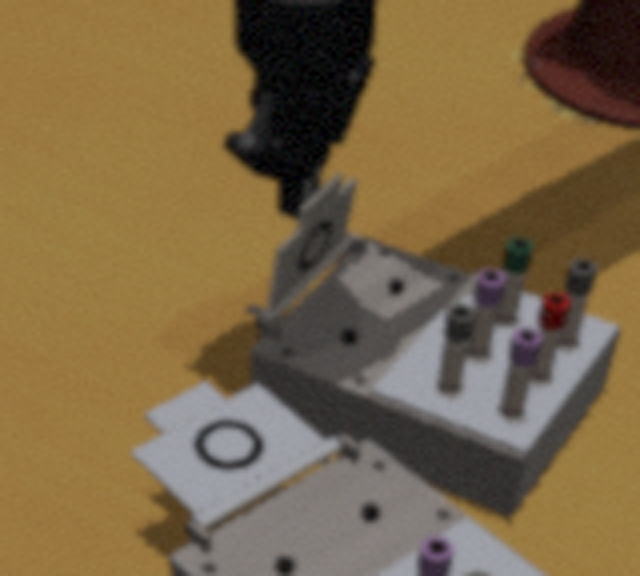

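Emit:
servo_tool:
  series: [0.005, 0, 0, 0, 0, 0.011, 0, 0.001, 0, 0, 0.017, 0, 0.0035, 0, 0, 0.024, 0, 0.0065, 0, 0, 0.031, 0, 0.011, 0, 0]

```text
time: 6.73
ee_pos: [0.4798, 0.0199, 0.1103]
tool_rot: [3.141, -0.0, 1.67]
force: [-0.2, -0.3, 0.3]
gripper_width: 0.0005
```

```bash
python3 look.py e
```

```text
now rack [2.380e-02 1.000e-04 1.103e-01] t 6.7333 F [-0.16 -0.3   0.34] rot [ 3.141  -0.      1.6697]
turn for tool x along EX, deg: -0.13375908287601135
(-0.093, 0, 0.04) -> [-0.1168  0.0004  0.0703]
-0.126 49 [0.0003 0.0011 0.0019]
-0.118 6 [0.0011 0.0015 0.0019]
0.01 51 [0.1478 0.158  0.165 ]
0.018 705 [0.0585 0.1494 0.1664]
0.026 1041 [0.0581 0.1019 0.1749]
```

View pics/s_e.png

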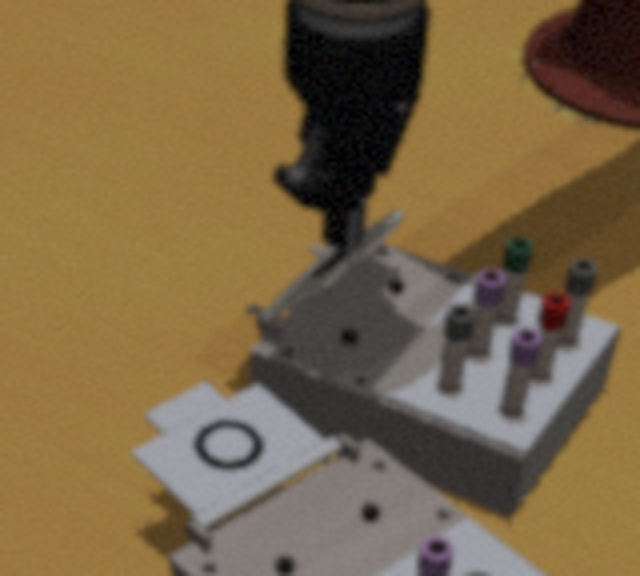

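Emit:
servo_tool:
  series: [0.006, 0, 0.006, 0, 0, 0.011, 0, 0.0125, 0, 0, 0.015, 0, 0.0185, 0, 0, 0.018, 0, 0.025, 0, 0, 0.0195, 0, 0.031, 0, 0]

```text
time: 7.25
ee_pos: [0.4775, 0.0391, 0.0784]
tool_rot: [-3.141, -0.0, 1.67]
force: [-1.0, 0.1, 1.0]
gripper_width: -0.0
```

```bash
python3 look.py f
```

```text
now rack [0.0432 0.0005 0.0784] t 7.25 F [-1.01  0.14  1.04] rot [-3.1411e+00 -3.0000e-04  1.6702e+00]
turn for tool x along EX, deg: -0.10251570375609731
(-0.093, 0, 0.04) -> [-0.1362  0.0008  0.0383]
-0.118 5 [-0.      0.0003  0.0009]
-0.11 89 [-0.      0.0008  0.0017]
-0.102 87 [0.0001 0.0009 0.0017]
-0.094 71 [0.0001 0.001  0.0015]
-0.086 77 [-0.0001  0.0009  0.0019]
-0.078 57 [-0.      0.0009  0.0016]
-0.07 7 [0.0004 0.0009 0.0018]
```

View pics/s_f.png

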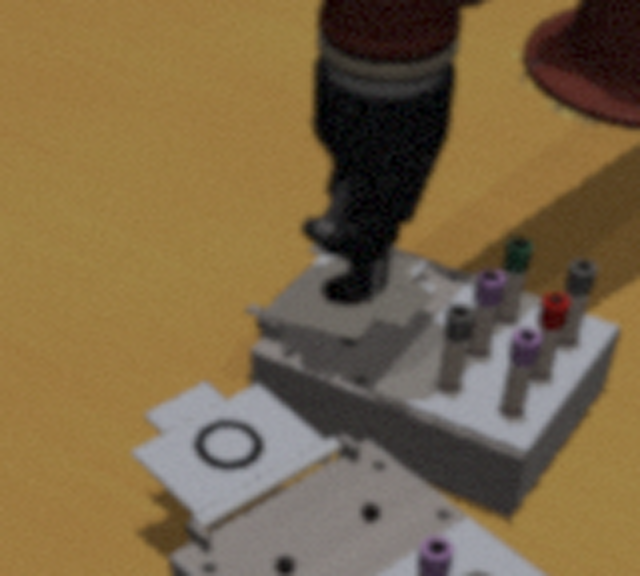

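Emit:
servo_tool:
  series: [0.0005, 0, 0.003, 0, 0, 0.001, 0, 0.006, 0, 0, 0.001, 0, 0.008, 0, 0, 0.001, 0, 0.009, 0, 0, 0.001, 0, 0.01, 0, 0]

```text
time: 7.77
ee_pos: [0.4778, 0.0396, 0.0693]
tool_rot: [3.141, -0.0, 1.67]
force: [0.3, 0.8, -0.1]
gripper_width: 0.0005
```

Emit:
servo_tool:
  series: [0, 0, 0.0005, 0, 0, 0, 0, 0.001, 0, 0, 0, 0, 0.001, 0, 0, 0, 0, 0.001, 0, 0, 0, 0, 0.001, 0, 0]

```text
time: 8.18
ee_pos: [0.4777, 0.0396, 0.0683]
tool_rot: [3.142, 0.0, 1.67]
force: [-0.6, 0.8, -0.2]
gripper_width: 0.0002
```

```bash
python3 - <<'E'
from h import *
goto((.05,0,.068))
for i in range(3):
    g=grab_frame("scene"); print(ctrl.get_obs()["force"].round(2))
W=cloud(g).reshape(-1,3);d=W[:,:2]-H;x=d@EX;y=d@EY
for a in np.arange(0,.09,.01):
    m=(x>a)&(x<a+.01)&(abs(y)<.042)&(W[:,2]<.075); print(round(a,3),m.sum(),np.percentile(W[m,2],[10,50,90]).round(4) if m.sum() else '')
E
```

```text
now rack [0.0436 0.0003 0.0683] t 8.1833 F [-0.64  0.78 -0.2 ] rot [3.1416e+00 1.0000e-04 1.6700e+00]
turn for tool x along EX, deg: -0.1188933201895992
(0.05, 0, 0.068) -> [0.0064 0.0003 0.0003]
[0.05 0.4  0.06]
[ 0.42 -0.06 -0.49]
[-0.54  0.47  0.56]
0.0 74 [0.068  0.07   0.0722]
0.01 68 [0.068  0.0692 0.0706]
0.02 61 [0.068  0.0696 0.0708]
0.03 51 [0.0594 0.0692 0.0707]
0.04 67 [0.067  0.0695 0.0706]
0.05 97 [0.0679 0.0692 0.0707]
0.06 118 [0.0585 0.0685 0.0705]
0.07 98 [0.0582 0.0674 0.0702]
0.08 100 [0.0589 0.0624 0.0695]
```

Emit:
servo_tool:
  series: [0, 0, 0.0003, 0, 0, 0, 0, 0.0006, 0, 0, 0, 0, 0.001, 0, 0, 0, 0, 0.001, 0, 0, 0, 0, 0.001, 0, 0]

```text
time: 8.75
ee_pos: [0.4778, 0.0396, 0.068]
tool_rot: [-3.142, 0.0, 1.67]
force: [-2.5, 1.8, 5.4]
gripper_width: 0.0003
```

Emit:
servo_tool:
  series: [0, 0, 0.0003, 0, 0, 0, 0, 0.0006, 0, 0, 0, 0, 0.001, 0, 0, 0, 0, 0.001, 0, 0, 0, 0, 0.001, 0, 0]

```text
time: 9.17
ee_pos: [0.4779, 0.0396, 0.0678]
tool_rot: [-3.141, 0.0, 1.67]
force: [-5.8, -0.4, 10.6]
gripper_width: 0.0003
```

```bash
python3 - <<'E'
from h import *
goto((.05,0,.068))
for i in range(3):
    g=grab_frame("scene"); print(ctrl.get_obs()["force"].round(2))
W=cloud(g).reshape(-1,3);d=W[:,:2]-H;x=d@EX;y=d@EY
for a in np.arange(0,.09,.01):
    m=(x>a)&(x<a+.01)&(abs(y)<.042)&(W[:,2]<.075); print(round(a,3),m.sum(),np.percentile(W[m,2],[10,50,90]).round(4) if m.sum() else '')
E
```

```text
now rack [0.0437 0.0001 0.0678] t 9.1667 F [-5.85 -0.36 10.64] rot [-3.141   0.      1.6701]
turn for tool x along EX, deg: -0.11023615979472368
(0.05, 0, 0.068) -> [ 0.0063  0.0001 -0.0002]
[-5.41  0.29 10.48]
[-5.37 -0.1  11.19]
[-5.37 -0.27 10.28]
0.0 76 [0.0681 0.0698 0.0719]
0.01 70 [0.0681 0.0692 0.0704]
0.02 62 [0.0676 0.0691 0.0706]
0.03 48 [0.0647 0.069  0.0702]
0.04 68 [0.0672 0.0688 0.0702]
0.05 94 [0.0676 0.0692 0.0703]
0.06 114 [0.0586 0.0678 0.0698]
0.07 104 [0.0577 0.0675 0.0698]
0.08 96 [0.0593 0.0628 0.0688]
```

The force has risen to 10 N against the bumpers, so the flag is down. I'll retract straight up and check.

Emit:
servo_tool:
  series: [0, 0, -0.001, 0, 0, 0, 0, -0.003, 0, 0, 0, 0, -0.006, 0, 0, 0, 0, -0.015, 0, 0, 0, 0, -0.03, 0, 0]

```text
time: 9.73
ee_pos: [0.4763, 0.0397, 0.0952]
tool_rot: [-3.138, -0.001, 1.67]
force: [0.5, -0.1, 0.1]
gripper_width: 0.0
```

Emit:
servo_tool:
  series: [0, 0, -0.02, 0, 0, 0, 0, -0.045, 0, 0, 0, 0, -0.07, 0, 0, -0.03, 0, -0.09, 0, 0, -0.06, 0, -0.1, 0, 0]

```text
time: 10.15
ee_pos: [0.4851, -0.0201, 0.2005]
tool_rot: [3.136, 0.002, 1.673]
force: [1.8, -0.9, -0.5]
gripper_width: 0.0001
```

Emit:
servo_tool:
  series: [-0.03, 0, 0, 0, 0, -0.06, 0, 0, 0, 0, -0.09, 0, 0, 0, 0, -0.12, 0, 0, 0, 0, -0.12, 0, 0, 0, 0]

```text
time: 10.57
ee_pos: [0.4957, -0.1437, 0.1971]
tool_rot: [3.141, 0.002, 1.665]
force: [-1.1, 0.5, 0.5]
gripper_width: -0.0002
```

```bash
python3 - <<'E'
from h import *
goto((.05,0,.068))
t=grab_frame("top"); s=grab_frame("scene"); w=grab_frame("wrist"); save(w,"pics/w_end.png")
cv2.imwrite("pics/s_end.png",cv2.resize(s["color"][90:330,230:430],None,fx=4,fy=2.5,interpolation=cv2.INTER_CUBIC)[...,::-1])
cv2.imwrite("pics/t_end.png",cv2.resize(t["color"][130:280,170:470],None,fx=2.6,fy=3.5,interpolation=cv2.INTER_CUBIC)[...,::-1])
for n,g in (("top",t),("scene",s),("wrist",w)):
    W=cloud(g).reshape(-1,3);d=W[:,:2]-H;x=d@EX;y=d@EY
    m=(x>.015)&(x<.06)&(abs(y)<.04)&(W[:,2]<.08)&(W[:,2]>.062)
    if m.sum()>30:
        A=np.c_[x[m],y[m],np.ones(m.sum())]; c=np.linalg.lstsq(A,W[m,2],rcond=None)[0]; print(n,m.sum(),"slope x",c[0].round(4),"z",np.median(W[m,2]).round(4))
# change of pixels vs start
for n,g in (("top",t),("scene",s)):
    f=np.load(n+"0.npz"); D=cv2.absdiff(f["color"],g["color"]).max(-1)
    b=(cv2.GaussianBlur(D,(3,3),0)>40).astype(np.uint8); k,l,st,_=cv2.connectedComponentsWithStats(b)
    print(n,[tuple(q) for q in st[1:] if q[4]>12])
E
```

```text
now rack [-0.1406  0.0009  0.1971] t 10.5667 F [-1.13  0.5   0.52] rot [3.1410e+00 2.5000e-03 1.6653e+00]
turn for tool x along EX, deg: -0.38416047358104777
(0.05, 0, 0.068) -> [ 0.1909 -0.0005  0.1286]
top 393 slope x 0.0153 z 0.0689
scene 395 slope x -0.0041 z 0.0693
top [(np.int32(318), np.int32(176), np.int32(110), np.int32(157), np.int32(8617)), (np.int32(311), np.int32(225), np.int32(13), np.int32(13), np.int32(121)), (np.int32(311), np.int32(240), np.int32(4), np.int32(4), np.int32(13)), (np.int32(282), np.int32(292), np.int32(39), np.int32(76), np.int32(1294)), (np.int32(361), np.int32(296), np.int32(178), np.int32(64), np.int32(5163)), (np.int32(356), np.int32(320), np.int32(284), np.int32(80), np.int32(11481)), (np.int32(342), np.int32(329), np.int32(6), np.int32(3), np.int32(14)), (np.int32(225), np.int32(337), np.int32(65), np.int32(63), np.int32(2940)), (np.int32(306), np.int32(341), np.int32(9), np.int32(10), np.int32(36)), (np.int32(355), np.int32(360), np.int32(3), np.int32(6), np.int32(14)), (np.int32(355), np.int32(370), np.int32(3), np.int32(10), np.int32(21))]
sc
[... 702 characters left out ...]
.int32(51), np.int32(832)), (np.int32(440), np.int32(42), np.int32(69), np.int32(55), np.int32(1816)), (np.int32(504), np.int32(46), np.int32(7), np.int32(8), np.int32(22)), (np.int32(227), np.int32(74), np.int32(43), np.int32(25), np.int32(434)), (np.int32(283), np.int32(87), np.int32(121), np.int32(47), np.int32(1934)), (np.int32(422), np.int32(111), np.int32(78), np.int32(47), np.int32(2095)), (np.int32(261), np.int32(138), np.int32(113), np.int32(58), np.int32(2253)), (np.int32(383), np.int32(149), np.int32(34), np.int32(16), np.int32(246)), (np.int32(319), np.int32(158), np.int32(38), np.int32(29), np.int32(519)), (np.int32(301), np.int32(185), np.int32(13), np.int32(11), np.int32(83))]
```

View pics/s_end.png

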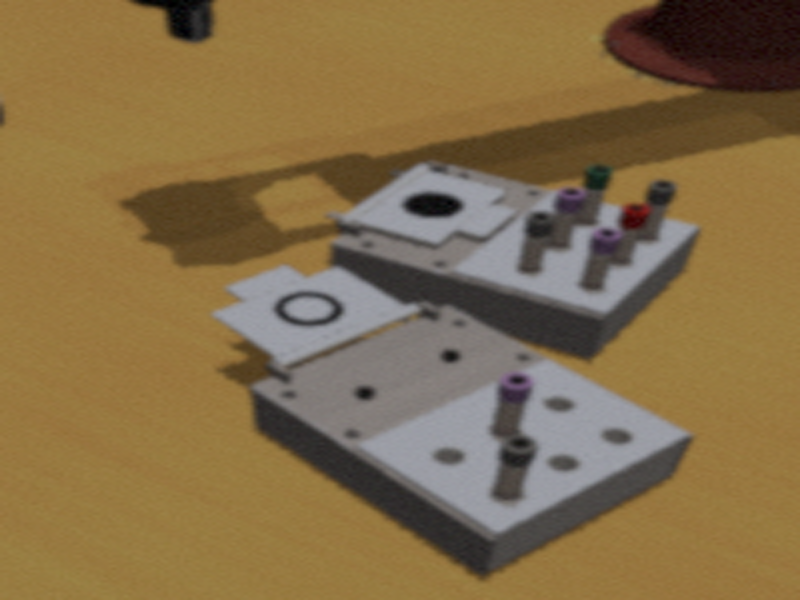

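View pics/t_end.png

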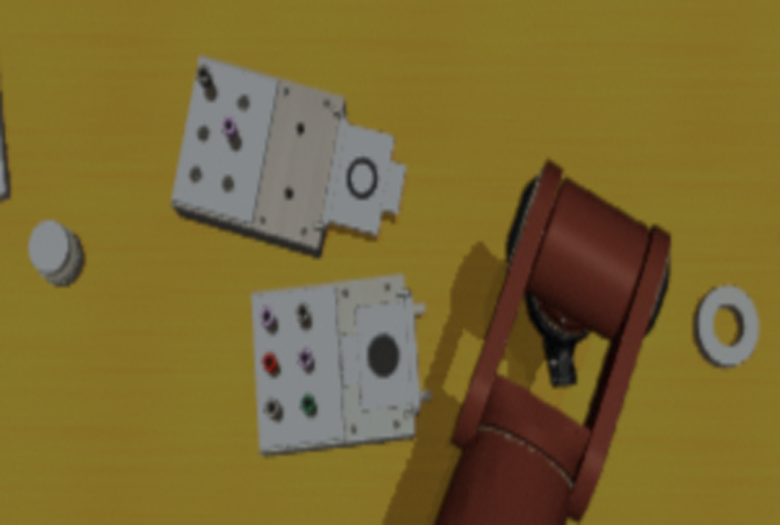

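View pics/w_end.png

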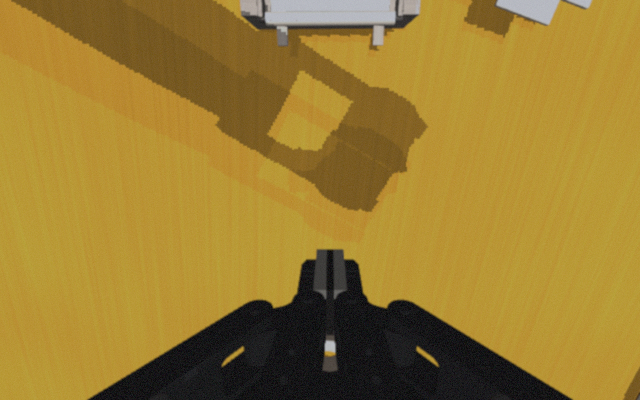

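The solid dot shows at (383,355) in the top crop and the flag lies flat over the deck. The racks, tubes, pot and roll look unmoved. I'll let the arm settle, then hand in.

Emit:
servo_tool:
  series: [0, 0, 0, 0, 0, 0, 0, 0, 0, 0, 0, 0, 0, 0, 0, 0, 0, 0, 0, 0, 0, 0, 0, 0, 0]

```text
time: 11.13
ee_pos: [0.4955, -0.139, 0.1963]
tool_rot: [3.142, 0.0, 1.671]
force: [-0.9, -0.6, 0.0]
gripper_width: -0.0
```

```bash
python3 -c "
from h import *
print(hand_in())"
```

```text
the job is handed in; nothing more can be done
None
```

The full rack's flag is turned right over: it lies flat on the deck and shows its solid dot. I handed the job in at about 11 s.

**What I did:** The full rack was the nearer one. With the fingers closed, I pushed the flag up from its outer end, past upright, and down onto its bumpers. Nothing was pinched. The last press reached about 11 N downwards, with about 5 N sideways. I then backed the arm off so that it touched nothing.

**Last checks:**
- **Flag:** It is level to within about 0.015 rad. The two cameras disagreed slightly on the slope (+0.015 from the top, -0.004 from the scene view). Its top reads about 69 mm up against the 68 mm expected, which fits the camera bias of about 1 mm.
- **Full rack and tubes:** Comparing pictures from before and after showed no shift.
- **Everything else:** The part-filled rack still has its open ring up. The other tubes, the pot and the roll look unmoved.

No check failed. The force readings wandered by 1–2 N with nothing touching, so small contact forces during the turn could not be measured reliably.

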